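Set up an offcut in the saw jig whose pawl lock still releases

ROBOT

A 6-joint arm with a two-finger parallel gripper is mounted at the origin on a cart in front of the work surface, level with it; the furniture and walls round the work are solid. World frame = base frame: x ahead of the robot, y to its left, z up, the work surface at z = 0. Lengths are in mm, angles in rad, forces in N, time in s.
With the tool pointing down it reaches from about 250 to 800 mm from the base axis. Payload 8.5 kg.
Tool frame: the origin (TCP) lies on the mounting face of the last link; the fingertips stand 173 mm ahead of it and the grasp point (between the pads) lies env.grip_depth ahead of it (env.grip_depth is the distance from the TCP to the grasp point, in mm); z points along the fingers, y is the direction in which the jaws open and shut (so a half turn about z gives the same grasp; the last joint's range is limited). The gripper opens to 85 mm and grips with 20 to 120 N. Pads are 22 mm wide; open, the fingers measure 114 mm over their backs; the gripper's body (76 mm by 85 mm) begins 54 mm behind the grasp point. The pads swing forward as they close: fully open they stand 13 mm farther back than shut.
Start: joints at [1.271, 0.238, -0.013, 1.319, 0, 1.571], TCP at [155.038, 501.558, 404.676] pointing down, gripper open.
Joint ranges: [-2.66, 2.66], [-1.03, 1.9], [-1.14, 1.46], [-1.82, 2.27], [-1.45, 1.34], [-3.14, 3.14]. Speed limits (rad/s): [2.22, 2.22, 2.79, 3.14, 3.14, 3.14].

INTERFACE

Orientations are given as a unit quaternion [w, x, y, z].
In Python, from rig import env, vision, models gives the robot as it stands.
- The arm moves only by the tool jog_arm, never from a script. Its argument "steps" is a list of rows, each an object with "angular": the turn, a rotation vector about the tool's x, y, z in degrees, a list of three; "xyz": the shift along the tool's x, y, z in m, a list of three; "jaw": the opening, from 0 (shut) to 1 (fully open). A call has 1 to 20 rows; each row shifts and turns the commanded pose from where the row before left it, along the tool's axes as they then stand; what a row does not reach is not made up. A row lasts 1/8 s, in which the tool goes at most 62.5 mm and 10.7 degrees, less where a joint would pass 70% of its speed; a pose out of reach is approached as far as the arm can. A call with a gripper value outside its range is refused whole. The fingers move at their own pace and stop on an object; the grip force is fixed at half the most. Time passes only in rows, so rows that do not move let the fingers close. It gives the time, the measured TCP pose, the force and the opening at its end, in the units of the state.
- env.get_state(): the state, without advancing time (a new reading comes with each control period).
- vision.grab_frame(name): name is "scene" or "top" or "wrist"; returns a dict with "image" (400x640x3 uint8, blue, green, red), "fovy" (degrees; the focal length in pixels is half the picture's height over the tangent of half this angle, whatever the lens; pixels are square), "cx", "cy" (the principal point, pixels), "camera_from_world" (4x4, takes a point from world to camera coordinates); the wrist camera has in their place "mount" (4x4, takes a point from camera to tool coordinates, whose origin is the TCP and whose axes are the flange's). Camera axes: x right, y up, looking along -z (the intrinsics and any distortion apply to the point x, -y, -z); pixel columns grow to the right and rows downward; lengths in mm; the calibration is good to about 2 mm. A picture is of the moment at which its call begins: read the wrist's pose just before it. There is no depth.
- env.finish_job(): hands the job in, once; it reports no verdict.
Trained networks look in a picture, given as the dict that the camera call returned (one of the last four; its "shot" number tells which), for a name from the list of things; names that differ only in an ending like _2 or _b are one class to them, and where a whole thing is asked for, a point or a joint stands for the part that bears it (a point fixed in the world has none). Each returns a list of dicts, best first, with "p" (0 to 1); they miss things now and then, are a little off and sometimes report something else, mostly with a low value. They report only what shows in the picture. A call takes as long as a camera call.
- models.find_in(target, picture): "bbox" ([left, top, width, height] in pixels, round what is visible of it).
The state is a dict: "time_s": time; "joints": joint angles; "joint_velocities": joint speeds; "effort": joint torques, N m; "tool_pos": TCP position; "eef_rot": TCP orientation; "ft_force": force on the tool from outside, world axes, zero at the start; "torque": the same for the moment, N m; "finger_gap": opening from 0.0 (shut) to 1.0 (fully open).
Only numpy, scipy, OpenCV 4.12 (cv2) and the standard library are available. Lean on these libraries where they do the work, as an engineer would, in place of code of your own. Each camera call takes 0.05 s, during which the arm holds its last target. There are 200 camera calls.

TASK

Two saw jigs stand on the bench, and the pawl lock of one of them has gone stiff: push the thumb lever under a jig's guard, square to its sloping pad, until it clicks and stays down by itself; a sound lock clicks at about 6 N, so if one has not clicked by 10 N do not force it, let it spring back and use the other jig. Then feed the loose pine offcut lengthwise into the lane of the jig you released, so that its front edge lifts the hanging pawl, and push it home against the end stop until the pawl drops behind it. Leave the other jig's lever up and do not disturb the other things on the bench.

Things in the scene. Friction and masses are not known exactly. Their poses are not given: they have to be found in the camera images.
- offcut: Pine offcut, a plain block 45 x 70 x 32 mm, loose on the bench in front of the jigs. Origin at the centre of its underside; x across its 45 mm width, y along its 70 mm length, z up. 0.04 to 0.09 kg. It lies in the lane with its length along the lane and, when home, its centre is at x = 61.5 in the jig's frame.
- jig_1: Right saw jig, fixed: plywood base 237 x 80 x 10 mm (x -125 to 112, y -40 to 40) with a wing for the lock on its right. Both jigs are alike; sizes in mm in the jig's frame: origin on the bench under the lane's centre line, x along the lane (feed direction, away from the robot), y left, z up. Lane floor z = 10. Until its lever has clicked down, a jig's pawl is barred and lifts only a few mm.
- jig_2: Left saw jig, the same. Lane of both: bare base from x = -125 to -65, flared mouth -65 to -45, curbs 10 mm high from -45 to 30, walls up to z = 50 from 30 to 108, all 49 mm apart inside; end stop's face at x = 96.5. A strap bridges the walls (x = 34 to 56, underside z = 50). Nothing stands on the base in front of x = -65.
- mouth_1 (a point): Lane floor at the middle of the right jig's mouth, x = -45, y = 0, z = 10. The offcut can be laid down before it, with room for fingers on both sides, then pushed in from behind with a finger in the left two thirds of the lane, beside the pawl, above the curbs (z over 20).
- mouth_2 (a point): The same point on the left jig.
- pawl_tip_1 (a point): Tip of the right jig's hanging pawl, at rest at x = 5, y = -16, z = 15: a steel plate 10 mm thick (y -21 to -11) that fans out from an axle at x = -27, z = 54, borne on the right only (bearer x -38 to -16, y -43 to -34, 62 high). Its underside slopes down and forward, its round toe faces the stop and reaches x = 24. The offcut must be pushed to within 2 mm of the stop for it to drop.
- pawl_tip_2 (a point): The same point on the left jig.
- guard_1 (a point): Middle of the outer edge of the sheet guard over the right jig's thumb pad, x = -35, y = -130, z = 90. The guard, 31 mm wide (x) and 2 thick, runs from here to y = -54 above pad and lever, so the pad cannot be reached from straight above; it is open to the right. Two cheeks carry it (y = -100 to -54, x = -50 and -21).
- guard_2 (a point): The same point on the left jig.
- pad_1 (a point): Centre of the face of the right jig's thumb pad (x = -35, y = -120, z = 41 when up), steel, 24 mm wide (x), 22 mm along its slope. Up, it looks to the right and upward, normal (0, -0.643, 0.766) in the jig's frame, 40 degrees from vertical; push along (0, 0.643, -0.766). It swings about a pin along x at y = -84, z = 68. Clicks after about 8 mm, goes 14 mm.
- pad_2 (a point): The same point on the left jig.
- lever_1 (a joint): Thumb lever of the right jig, rad: 0 up, 0.36 fully down. Past about 0.2 a prop snaps under it and it stays down at about 0.2. Either lock may be the stiff one. Sound: yields at 3 N, clicks at about 6 N, 9 to 10 N at 12 mm. Stiff: yields at 6 N, takes 10 N at about 3 mm, 14 N at 5 mm, would need over 20 N to click; springs back when let go.
- lever_2 (a joint): The same for the left jig.
- pawl_1 (a joint): Pawl of the right jig, rad: 0 hanging down, grows as its tip is lifted; about 0.7 when it rides on top of the offcut. It falls back by its own weight, 60 g.
- pawl_2 (a joint): The same for the left jig.
- strip: Bystander: flat strip of pine, 50 x 160 x 11 mm, on the bench right of the right jig. Leave alone.
- sanding_block: Bystander: cork sanding block 61 x 100 x 31 mm, left of the left jig. Leave alone.
- hardener_bottle: Bystander: small white bottle with a red cap, 48 mm across, 114 mm high, beyond the right jig. Leave alone.

How it is judged (in metres and radians):
On the way, in this order (a step that is already met when the one before it is completed fails the run):
1. a jig's thumb lever has clicked and stays down untouched (((value of joint lever_1 above 0.17 rad and contact force between each of the arm, the fingers and lever_1 below 0.5 N) or (value of joint lever_2 above 0.17 rad and contact force between each of the arm, the fingers and lever_2 below 0.5 N))), for 0.1 s.
2. the offcut, flat in that jig's lane, has lifted the pawl and carries it ((((value of joint lever_1 above 0.17 rad and contact force between each of the arm, the fingers and lever_1 below 0.5 N) and value of joint pawl_1 above 0.35 rad and x of offcut in the frame of jig_1 between -0.045 and 0.062 m and y of offcut in the frame of jig_1 between -0.008 and 0.008 m and z of offcut in the frame of jig_1 between 0.005 and 0.016 m) or ((value of joint lever_2 above 0.17 rad and contact force between each of the arm, the fingers and lever_2 below 0.5 N) and value of joint pawl_2 above 0.35 rad and x of offcut in the frame of jig_2 between -0.045 and 0.062 m and y of offcut in the frame of jig_2 between -0.008 and 0.008 m and z of offcut in the frame of jig_2 between 0.005 and 0.016 m))), for 0.1 s.
At the end, for the whole second after the job is handed in: One jig's thumb lever stays clicked down (joint over 0.17) and the other jig's is up (under 0.06); in the clicked jig the offcut lies flat on the lane against the end stop (within about 6 mm along the lane, 8 mm across, 6 mm in height), at rest, and the pawl hangs down behind it (joint under 0.1) (((value of joint lever_1 above 0.17 rad and value of joint pawl_1 below 0.1 rad and value of joint lever_2 below 0.06 rad and x of offcut in the frame of jig_1 between 0.0555 and 0.066 m and y of offcut in the frame of jig_1 between -0.008 and 0.008 m and z of offcut in the frame of jig_1 between 0.005 and 0.016 m and linear speed of offcut below 0.02 m/s) or (value of joint lever_2 above 0.17 rad and value of joint pawl_2 below 0.1 rad and value of joint lever_1 below 0.06 rad and x of offcut in the frame of jig_2 between 0.0555 and 0.066 m and y of offcut in the frame of jig_2 between -0.008 and 0.008 m and z of offcut in the frame of jig_2 between 0.005 and 0.016 m and linear speed of offcut below 0.02 m/s))); the robot touches nothing.
It fails at once if a thumb lever is pushed with more than 17 N (contact force between any of the arm, the fingers and lever_1 above 17 N or contact force between any of the arm, the fingers and lever_2 above 17 N).
It fails at once if a bystander (pine strip, sanding block, small bottle) is moved by more than 25 mm (distance of any of strip, sanding_block, hardener_bottle from where it was at the start of the episode above 0.025 m).
It also fails if it takes over 72 s, if anything falls off the work surface, if the arm or the gripper's body presses on something with over 40 N, if the wrist force passes 120 N, or if a joint passes its speed limit or range.

## Working session

There is one attempt and no reset: what is moved stays moved. The work goes in short steps, Python scripts to look and compute and a tool call to move; the robot and the scene stay as the last step left them, time stands still between calls to the robot, and variables do not carry over. Pictures are saved under pics/ and viewed, about 8 in all and at most 12, crops included, and the job is handed in when it is done.

Besides the shell and the picture viewer there is one more tool, called in YAML: its name, and indented under it one key for each argument. jog_arm: Moves the arm, as the interface text tells. Its arguments: {"type":"object","properties":{"steps":{"type":"array","items":{"type":"object","properties":{"angular":{"type":"array","items":{"type":"number"}},"xyz":{"type":"array","items":{"type":"number"}},"jaw":{"type":"number"}}}}},"required":["steps"]}

```bash
ls; mkdir -p pics; python3 - <<'E'
from rig import env, vision, models
import cv2,numpy as np
print(env.get_state(), env.grip_depth)
for n in ["scene","top"]:
    f=vision.grab_frame(n); cv2.imwrite(f"pics/{n}0.png",f["image"])
    print(n,f["fovy"],f["cx"],f["cy"],np.round(f["camera_from_world"],4).tolist(),[k for k in f])
    for t in ["offcut","jig_1","guard_1","pad_1","mouth_1","pawl_tip_1","strip","sanding_block","hardener_bottle"]:
        try: print(t,[(d["bbox"],round(d["p"],2)) for d in models.find_in(t,f)][:4])
        except Exception as e: print(t,e)
E
```

```text
pics
{'time_s': 0.0, 'joints': array([ 1.27100144e+00,  2.38782657e-01, -1.42343427e-02,  1.31917018e+00,
       -1.92521035e-05,  1.57078127e+00]), 'joint_velocities': array([ 0.00121309, -0.000535  ,  0.00102218,  0.00101296,  0.00012171,
        0.00064185]), 'effort': array([ 4.24071777e-04, -5.38779974e+01,  3.46440554e+01,  1.82332518e-02,
        5.23150845e-05, -2.09315590e-05]), 'tool_pos': array([155.00307747, 501.43840069, 404.08420525]), 'eef_rot': array([-9.43400525e-05,  1.49329241e-01,  9.88787284e-01, -6.89066758e-04]), 'ft_force': array([ 0.62984385, -0.05363043,  0.96694424]), 'torque': array([0.07775556, 0.0067262 , 0.01111714]), 'finger_gap': 1.0023313627548602} 154.70000000000002
scene 52.02133949397416 318.95567006546884 205.28463018991926 [[0.8949, -0.4464, -0.0024, -338.2662], [0.3057, 0.609, 0.7319, -396.4679], [-0.3252, -0.6557, 0.6814, -638.5643], [0.0, 0.0, 0.0, 1.0]] ['image', 'fovy', 'cx', 'cy', 'camera_from_world', 'shot']
offcut [([245.9, 238.4, 32.9, 35.9], 0.87)]
jig_1 [([305.5, 228.6, 108.3, 97.5], 0.94), ([263.3, 170.4, 92.3, 70.0], 0.91), ([246.9,
[... 609 characters left out ...]
1987, -529.1378], [-0.1987, -0.0038, 0.9801, -1099.5891], [0.0, 0.0, 0.0, 1.0]] ['image', 'fovy', 'cx', 'cy', 'camera_from_world', 'shot']
offcut [([308.1, 266.1, 30.5, 22.1], 0.55)]
jig_1 [([357.0, 150.1, 85.1, 104.0], 0.8), ([273.2, 188.1, 19.1, 20.8], 0.66), ([252.4, 152.5, 77.2, 101.0], 0.57)]
guard_1 [([357.5, 148.1, 84.2, 104.5], 0.77)]
pad_1 [([401.2, 204.7, 33.4, 9.2], 0.6), ([290.7, 206.9, 35.6, 8.5], 0.55), ([358.2, 150.1, 82.3, 102.7], 0.45)]
mouth_1 [([255.9, 152.2, 71.0, 102.8], 0.83), ([361.2, 149.5, 80.4, 103.7], 0.61)]
pawl_tip_1 [([270.6, 191.5, 15.6, 18.2], 0.7)]
strip []
sanding_block [([193.2, 167.5, 44.2, 27.3], 0.69)]
hardener_bottle [([372.2, 118.1, 19.5, 34.7], 0.72)]
```

```bash
python3 - <<'E'
import cv2
a=cv2.imread('pics/top0.png')[110:310,180:450]; cv2.imwrite('pics/top0c.png',cv2.resize(a,(810*80//81,592),interpolation=cv2.INTER_CUBIC))
a=cv2.imread('pics/scene0.png')[145:345,230:440]; cv2.imwrite('pics/scene0c.png',cv2.resize(a,(630,600),interpolation=cv2.INTER_CUBIC))
E
```

```text
(no output)
```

View pics/top0c.png

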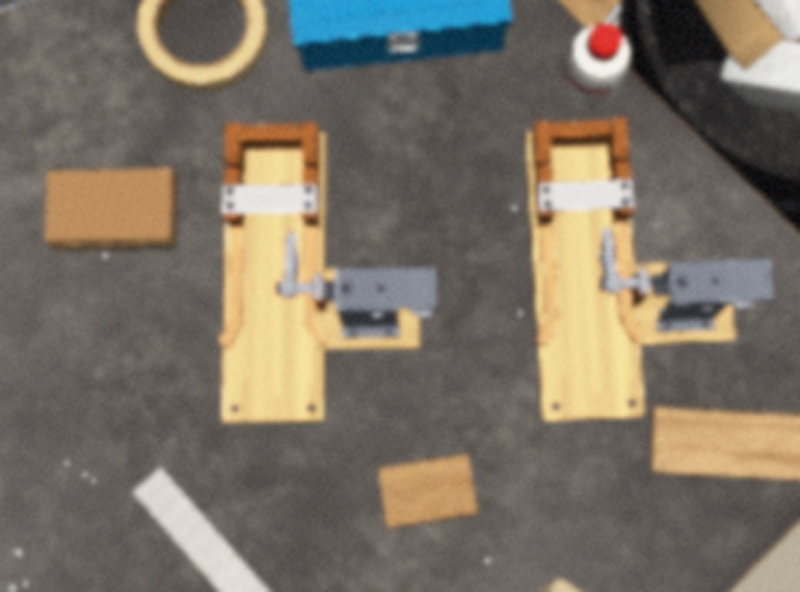

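View pics/scene0c.png

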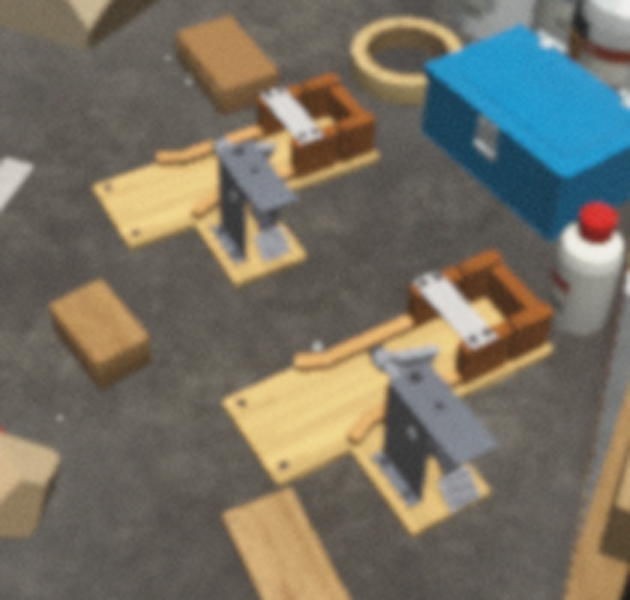

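```bash
cat > h.py <<'E'
import numpy as np, cv2
from scipy.optimize import least_squares
from scipy.spatial.transform import Rotation as R
def cam(f):
    fl=f["image"].shape[0]/2/np.tan(np.radians(f["fovy"]/2)); return fl,f["cx"],f["cy"]
def proj(f,P,M=None):
    M=f["camera_from_world"] if M is None else M
    P=np.atleast_2d(P); c=P@M[:3,:3].T+M[:3,3]; fl,cx,cy=cam(f)
    return np.c_[cx+fl*c[:,0]/-c[:,2], cy-fl*c[:,1]/-c[:,2]]
def tool(s):
    T=np.eye(4); q=s["eef_rot"]; T[:3,:3]=R.from_quat([q[1],q[2],q[3],q[0]]).as_matrix(); T[:3,3]=s["tool_pos"]; return T
def wristM(f,s): return np.linalg.inv(tool(s)@f["mount"])
def place(p,P):
    c,s=np.cos(p[2]),np.sin(p[2]); P=np.atleast_2d(P).astype(float)
    return np.c_[p[0]+c*P[:,0]-s*P[:,1], p[1]+s*P[:,0]+c*P[:,1], P[:,2]+(p[3] if len(p)>3 else 0)]
def fit(obs,p0):
    # obs: list of (f,M,points,pixels)
    r=lambda p: np.concatenate([(proj(f,place(p,P),M)-px).ravel() for f,M,P,px in obs])
    o=least_squares(r,p0,loss='soft_l1'); return o.x,r(o.x).reshape(-1,2)
E
cat > fit0.py <<'E'
from rig import vision
from h import *
fs=vision.grab_frame("scene"); ft=vision.grab_frame("top")
S=lambda a: np.array(a)/3+[230,145]
T=lambda a: np.array(a)/[800/270,2.96]+[180,110]
b=[(-125,40,10),(-125,-40,10)]; g=[(-19.5,-130,90),(-50.5,-130,90)]
r,e=fit([(ft,None,b+g,T([(541,418),(644,413),(771,262),(773,297)])),
 (fs,None,b+g+[(112,-40,10)],S([(222,403),(280,483),(496,441),(460,470),(552,348)]))],[600,-100,0,0]); print("jig1",r,e.round(1).tolist())
r,e=fit([(ft,None,b+g,T([(221,420),(324,420),(435,268),(437,308)])),
 (fs,None,b+g+[(112,-40,10)],S([(93,186),(131,247),(297,192),(263,214),(379,153)]))],[600,200,0,0]); print("jig2",r,e.round(1).tolist())
o=[(22.5,35,32),(22.5,-35,32),(-22.5,-35,32),(-22.5,35,32)]
for y in (0.1,):
  r,e=fit([(ft,None,o,T([(379,468),(469,456),(477,511),(387,523)])),(fs,None,o,S([(101,281),(149,339),(97,368),(50,309)]))],[420,100,y,0]); print("off",r,e.round(1).tolist())
E
python3 fit0.py
```

```text
jig1 [ 552.4804492   135.56492703 -169.59328394   -1.86600569] [[0.7, -0.2], [0.2, 0.0], [-0.6, -2.0], [-0.0, -0.2], [-0.3, -0.8], [-1.1, 0.3], [0.8, 2.1], [-0.9, -0.5], [0.1, 0.2]]
jig2 [ 547.1694914   384.83736427 -157.0567093    -0.98487659] [[0.3, -0.0], [-0.2, -0.5], [0.4, -1.1], [-0.0, -0.8], [-0.7, -0.1], [-1.0, -0.5], [0.2, 2.6], [-0.8, -0.2], [-0.3, 0.3]]
off [368.05717065 259.079604    25.29081671  -3.82233952] [[-0.1, -0.7], [-0.1, -1.2], [0.2, -0.1], [0.1, 0.5], [0.0, 0.3], [0.0, 0.2], [-0.6, 0.1], [-0.4, -0.3]]
```

```bash
cat >> h.py <<'E'
def frame(z,y):
    z=np.array(z,float); z/=np.linalg.norm(z); y=np.array(y,float); y-=z*(y@z); y/=np.linalg.norm(y)
    return np.c_[np.cross(y,z),y,z]
def plan(Rt,pos,s):
    T=tool(s); rv=np.degrees(R.from_matrix(T[:3,:3].T@Rt).as_rotvec()); d=np.array(pos)-T[:3,3]
    print("turn first (tool deg)",rv.round(2),"|",np.linalg.norm(rv).round(1),"then shift in new tool axes mm",(Rt.T@d).round(1), "or shift in present axes", (T[:3,:3].T@d).round(1))
E
python3 - <<'E'
from rig import env,vision
from h import *
f=vision.grab_frame("wrist"); print(f["mount"].round(3),f["fovy"],f["cx"],f["cy"])
plan(frame((0,0,-1),(1,0,0)),(380,250,450),env.get_state())
E
```

```text
[[ 1.0000e-03  9.6500e-01  2.6100e-01  6.6805e+01]
 [ 1.0000e+00 -0.0000e+00 -1.0000e-03  7.8400e-01]
 [-1.0000e-03  2.6100e-01 -9.6500e-01  3.0278e+01]
 [ 0.0000e+00  0.0000e+00  0.0000e+00  1.0000e+00]] 66.91590728933289 317.55306328952713 199.3147006247808
turn first (tool deg) [-1.000e-02  0.000e+00  7.282e+01] | 72.8 then shift in new tool axes mm [-251.6  225.   -45.3] or shift in present axes [-289.2 -173.9  -45.3]
```

jog_arm:
  steps:
    - {"angular": [0, 0, 10.4], "xyz": [0, 0, -0.007]}
    - {"angular": [0, 0, 10.4], "xyz": [0, 0, -0.007]}
    - {"angular": [0, 0, 10.4], "xyz": [0, 0, -0.007]}
    - {"angular": [0, 0, 10.4], "xyz": [0, 0, -0.007]}
    - {"angular": [0, 0, 10.4], "xyz": [0, 0, -0.007]}
    - {"angular": [0, 0, 10.4], "xyz": [0, 0, -0.007]}
    - {"angular": [0, 0, 10.4], "xyz": [0, 0, -0.003]}
    - {"xyz": [-0.024, 0.032, 0]}
    - {"xyz": [-0.024, 0.032, 0]}
    - {"xyz": [-0.024, 0.032, 0]}
    - {"xyz": [-0.024, 0.032, 0]}
    - {"xyz": [-0.024, 0.032, 0]}
    - {"xyz": [-0.024, 0.032, 0]}
    - {"xyz": [-0.024, 0.032, 0]}
    - {"xyz": [-0.024, 0.032, 0]}
    - {"xyz": [-0.024, 0.032, 0]}
    - {"xyz": [-0.024, 0.033, 0]}
    - {}

```text
schema error: expected keys angular, xyz, jaw
```

```bash
python3 - <<'E'
from rig import env,vision
from h import *
import pickle
s=env.get_state(); f=vision.grab_frame("wrist"); pickle.dump((s,f),open('w1.pkl','wb'))
print(s["tool_pos"],tool(s)[:3,:3].round(3).tolist(),s["joints"].round(2))
M=wristM(f,s); im=f["image"].copy(); cv2.imwrite('pics/w1.png',im)
J1=[551.5,135.6,.053];J2=[547,384.8,.023];O=[368,259,.158]
b=[(-125,40,10),(-125,-40,10),(-19.5,-130,90),(-50.5,-130,90),(112,-40,10),(112,40,10)]
o=[(22.5,35,32),(22.5,-35,32),(-22.5,-35,32),(-22.5,35,32)]
im=cv2.resize(im,(800,500),interpolation=cv2.INTER_CUBIC)
for p,P in((J1,b),(J2,b),(O,o)):
    q=proj(f,place(p,P),M); print(q.round(0).tolist())
    for u in q*1.25: cv2.circle(im,tuple(int(v) for v in u),3,(0,255,0),1)
cv2.imwrite('pics/w1v.png',im)
E
```

```text
[155.04024912 501.55824267 404.68162929] [[-0.955, 0.295, -0.0], [0.295, 0.955, -0.0], [0.0, -0.0, -1.0]] [ 1.27  0.24 -0.01  1.32  0.    1.57]
[[161.0, 404.0], [114.0, 419.0], [60.0, 545.0], [47.0, 531.0], [184.0, 518.0], [226.0, 507.0]]
[[318.0, 362.0], [267.0, 376.0], [223.0, 504.0], [214.0, 488.0], [318.0, 485.0], [364.0, 474.0]]
[[225.0, 376.0], [182.0, 394.0], [165.0, 370.0], [208.0, 352.0]]
```

View pics/w1v.png

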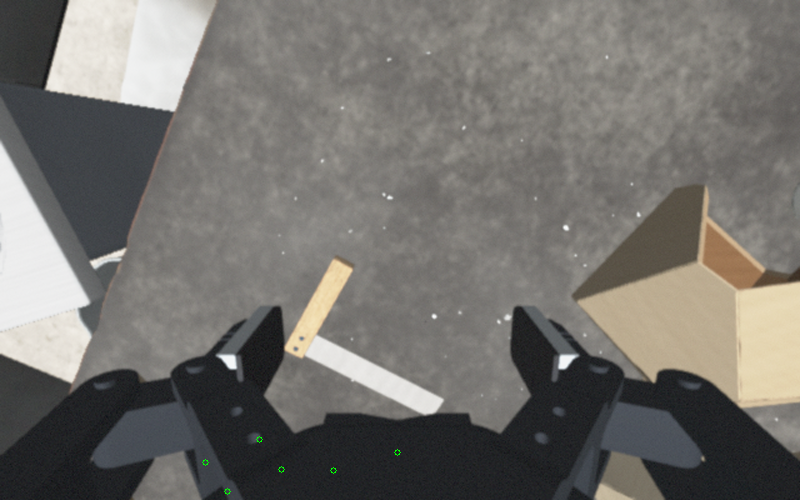

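jog_arm:
  steps:
    - {"angular": [0, 0, 10.4], "xyz": [0, 0, -0.007], "jaw": 0}
    - {"angular": [0, 0, 10.4], "xyz": [0, 0, -0.007], "jaw": 0}
    - {"angular": [0, 0, 10.4], "xyz": [0, 0, -0.007], "jaw": 0}
    - {"angular": [0, 0, 10.4], "xyz": [0, 0, -0.007], "jaw": 0}
    - {"angular": [0, 0, 10.4], "xyz": [0, 0, -0.007], "jaw": 0}
    - {"angular": [0, 0, 10.4], "xyz": [0, 0, -0.007], "jaw": 0}
    - {"angular": [0, 0, 10.4], "xyz": [0, 0, -0.003], "jaw": 0}
    - {"angular": [0, 0, 0], "xyz": [-0.03, 0.03, 0], "jaw": 0}
    - {"angular": [0, 0, 0], "xyz": [-0.03, 0.03, 0], "jaw": 0}
    - {"angular": [0, 0, 0], "xyz": [-0.03, 0.03, 0], "jaw": 0}
    - {"angular": [0, 0, 0], "xyz": [-0.03, 0.03, 0], "jaw": 0}
    - {"angular": [0, 0, 0], "xyz": [-0.03, 0.03, 0], "jaw": 0}
    - {"angular": [0, 0, 0], "xyz": [-0.03, 0.03, 0], "jaw": 0}
    - {"angular": [0, 0, 0], "xyz": [-0.03, 0.03, 0], "jaw": 0}
    - {"angular": [0, 0, 0], "xyz": [-0.03, 0.03, 0], "jaw": 0}
    - {"angular": [0, 0, 0], "xyz": [-0.03, 0.03, 0], "jaw": 0}
    - {"angular": [0, 0, 0], "xyz": [-0.03, 0.025, 0], "jaw": 0}
    - {"angular": [0, 0, 0], "xyz": [0, 0, 0], "jaw": 0}
    - {"angular": [0, 0, 0], "xyz": [0, 0, 0], "jaw": 0}

```text
time_s: 3.58
tool_pos: [450.0, 201.7, 449.6]
eef_rot: [-0.0, 0.707, 0.707, -0.0]
ft_force: [0.8, -0.0, -0.1]
finger_gap: 0.003
```

```bash
python3 - <<'E'
from rig import env,vision
from h import *
import pickle
s=env.get_state(); f=vision.grab_frame("wrist"); pickle.dump((s,f),open('w1.pkl','wb'))
print(s["tool_pos"],tool(s)[:3,:3].round(3).tolist(),s["joints"].round(2),s["ft_force"])
M=wristM(f,s); im=f["image"].copy(); cv2.imwrite('pics/w1.png',im)
J1=[551.5,135.6,.053];J2=[547,384.8,.023];O=[368,259,.158]
b=[(-125,40,10),(-125,-40,10),(-19.5,-130,90),(-50.5,-130,90),(112,-40,10),(112,40,10)]
o=[(22.5,35,32),(22.5,-35,32),(-22.5,-35,32),(-22.5,35,32)]
im=cv2.resize(im,(800,500),interpolation=cv2.INTER_CUBIC)
for p,P in((J1,b),(J2,b),(O,o)):
    q=proj(f,place(p,P),M); print((q*1.25).round(0).tolist())
    for u in q*1.25: cv2.circle(im,tuple(int(v) for v in u),3,(0,255,0),1)
cv2.imwrite('pics/w2v.png',im)
E
```

```text
[450.04986607 201.69000206 449.64903295] [[0.0, 1.0, -0.0], [1.0, -0.0, 0.0], [0.0, -0.0, -1.0]] [0.42 0.17 0.02 1.41 0.   1.99] [ 0.77922768 -0.01652453 -0.12375114]
[[374.0, 240.0], [379.0, 307.0], [484.0, 415.0], [454.0, 416.0], [583.0, 297.0], [588.0, 229.0]]
[[367.0, -21.0], [370.0, 71.0], [492.0, 165.0], [456.0, 166.0], [609.0, 65.0], [619.0, -28.0]]
[[330.0, 117.0], [344.0, 189.0], [301.0, 196.0], [285.0, 125.0]]
```

View pics/w2v.png

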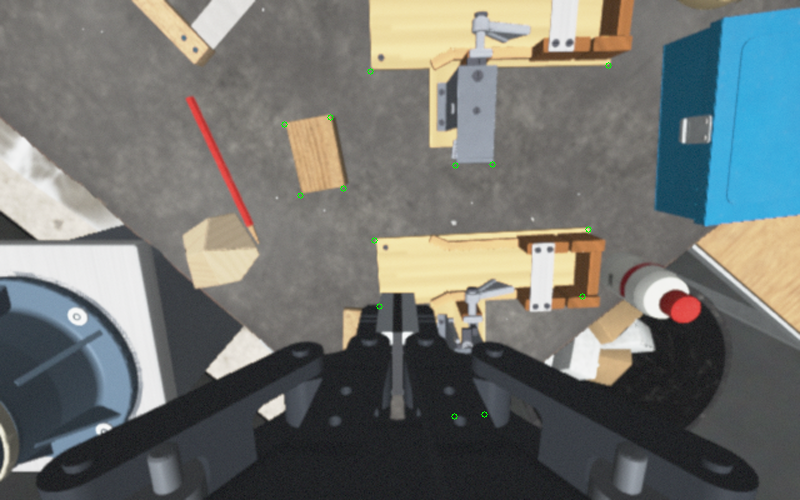

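```bash
cat > press.py <<'E'
import sys
from rig import env
from h import *
J={1:[552.5,136.2,.053],2:[547.2,386.5,.023]}[int(sys.argv[1])]; back=float(sys.argv[2])
z=lambda v: place([0,0,J[2]],v)[0]
d=z((0,.6428,-.766)); pad=place(J,(-35,-120,41))[0]; print(pad,d)
s=env.get_state(); plan(frame(d,z((1,0,0))),pad-(173+back)*d,s)
T=tool(s); tip=T[:3,3]+173*T[:3,2]; print("tip rel pad in jig",place([0,0,-J[2]],tip-pad).round(1),"along d",round((tip-pad)@d,1),"ft.d",round(s["ft_force"]@d,2),s["ft_force"].round(2))
E
python3 press.py 2 60
```

```text
[514.96901376 265.72680957  41.        ] [-0.0147831   0.64262999 -0.766     ]
turn first (tool deg) [ 0.44 40.   -1.23] | 40.0 then shift in new tool axes mm [-215.1   66.6  120.1] or shift in present axes [-86.1  68.6 230.2]
tip rel pad in jig [[-66.6 -62.2 235.7]] along d -220.5 ft.d 0.18 [ 0.27 -0.91 -1.01]
```

jog_arm:
  steps:
    - {"angular": [0.1, 10, -0.3], "xyz": [0, 0, 0], "jaw": 0}
    - {"angular": [0.1, 10, -0.3], "xyz": [0, 0, 0], "jaw": 0}
    - {"angular": [0.1, 10, -0.3], "xyz": [0, 0, 0], "jaw": 0}
    - {"angular": [0.1, 10, -0.3], "xyz": [0, 0, 0], "jaw": 0}
    - {"angular": [0, 0, 0], "xyz": [-0.0307, 0.0095, 0], "jaw": 0}
    - {"angular": [0, 0, 0], "xyz": [-0.0307, 0.0095, 0], "jaw": 0}
    - {"angular": [0, 0, 0], "xyz": [-0.0307, 0.0095, 0], "jaw": 0}
    - {"angular": [0, 0, 0], "xyz": [-0.0307, 0.0095, 0], "jaw": 0}
    - {"angular": [0, 0, 0], "xyz": [-0.0307, 0.0095, 0], "jaw": 0}
    - {"angular": [0, 0, 0], "xyz": [-0.0307, 0.0095, 0], "jaw": 0}
    - {"angular": [0, 0, 0], "xyz": [-0.0307, 0.0095, 0], "jaw": 0}
    - {"angular": [0, 0, 0], "xyz": [0, 0, 0.024], "jaw": 0}
    - {"angular": [0, 0, 0], "xyz": [0, 0, 0.024], "jaw": 0}
    - {"angular": [0, 0, 0], "xyz": [0, 0, 0.024], "jaw": 0}
    - {"angular": [0, 0, 0], "xyz": [0, 0, 0.024], "jaw": 0}
    - {"angular": [0, 0, 0], "xyz": [0, 0, 0.024], "jaw": 0}
    - {"angular": [0, 0, 0], "xyz": [0, 0, 0], "jaw": 0}
    - {"angular": [0, 0, 0], "xyz": [0, 0, 0], "jaw": 0}

```text
time_s: 5.88
tool_pos: [518.7, 116.0, 220.4]
eef_rot: [-0.244, 0.657, 0.672, 0.239]
ft_force: [-0.3, -0.2, 0.4]
finger_gap: 0.001
```

```bash
python3 press.py 2 10; python3 - <<'E'
from rig import env,vision
from h import *
s=env.get_state(); f=vision.grab_frame("wrist"); cv2.imwrite('pics/w3.png',f["image"]); M=wristM(f,s)
J=[547.2,386.5,.023]
P=[(-23,-120-8.4,41-7.1),(-47,-120-8.4,41-7.1),(-47,-120+8.4,41+7.1),(-23,-120+8.4,41+7.1),(-19.5,-130,90),(-50.5,-130,90)]
T=tool(s); q=proj(f,np.r_[place(J,P),[T[:3,3]+173*T[:3,2]]],M); print((q*1.25).round(0).tolist())
im=cv2.resize(f["image"],(800,500),interpolation=cv2.INTER_CUBIC)
for u in q*1.25: cv2.circle(im,tuple(int(v) for v in u),3,(0,255,0),1)
cv2.imwrite('pics/w3v.png',im)
E
```

```text
[514.96901376 265.72680957  41.        ] [-0.0147831   0.64262999 -0.766     ]
turn first (tool deg) [0.04 0.   0.05] | 0.1 then shift in new tool axes mm [-0.6 -0.3 50.7] or shift in present axes [-0.6 -0.3 50.7]
tip rel pad in jig [[  0.4 -38.5  46.8]] along d -60.6 ft.d -0.42 [-0.3  -0.17  0.41]
[[418.0, 290.0], [376.0, 290.0], [376.0, 253.0], [419.0, 253.0], [434.0, 251.0], [362.0, 251.0], [399.0, 317.0]]
```

View pics/w3v.png

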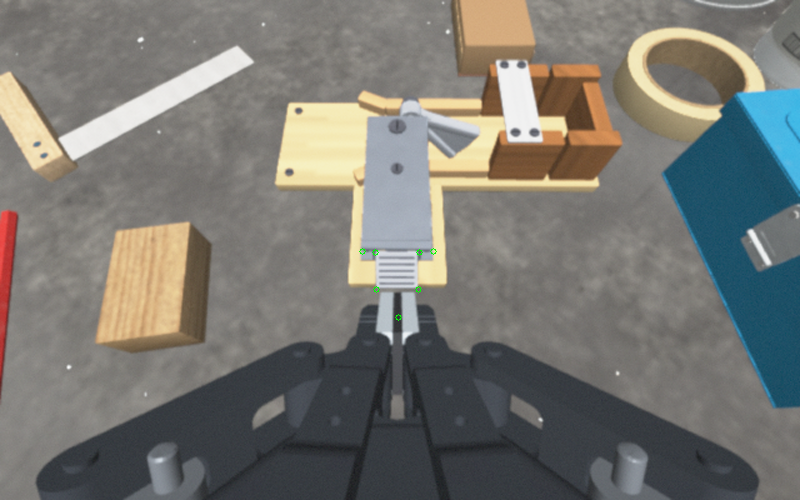

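jog_arm:
  steps:
    - {"angular": [0, 0, 0], "xyz": [0, 0, 0.015], "jaw": 0}
    - {"angular": [0, 0, 0], "xyz": [0, 0, 0.015], "jaw": 0}
    - {"angular": [0, 0, 0], "xyz": [0, 0, 0.015], "jaw": 0}
    - {"angular": [0, 0, 0], "xyz": [0, 0, 0.006], "jaw": 0}
    - {"angular": [0, 0, 0], "xyz": [0, 0, 0], "jaw": 0}
    - {"angular": [0, 0, 0], "xyz": [0, 0, 0], "jaw": 0}

```text
time_s: 6.68
tool_pos: [518.3, 148.1, 181.2]
eef_rot: [-0.244, 0.657, 0.672, 0.24]
ft_force: [-0.3, 0.7, 0.9]
finger_gap: -0.002
```

```bash
python3 press.py 2 0
```

```text
[514.96901376 265.72680957  41.        ] [-0.0147831   0.64262999 -0.766     ]
turn first (tool deg) [ 0.11  0.   -0.01] | 0.1 then shift in new tool axes mm [ 0.  -0.6 10. ] or shift in present axes [ 0.  -0.6 10. ]
tip rel pad in jig [[ 0.9 -6.5  7.6]] along d -10.0 ft.d -0.21 [-0.3   0.71  0.88]
```

jog_arm:
  steps:
    - {"angular": [0, 0, 0], "xyz": [0, 0, 0.002], "jaw": 0}
    - {"angular": [0, 0, 0], "xyz": [0, 0, 0.002], "jaw": 0}
    - {"angular": [0, 0, 0], "xyz": [0, 0, 0.002], "jaw": 0}
    - {"angular": [0, 0, 0], "xyz": [0, 0, 0], "jaw": 0}
    - {"angular": [0, 0, 0], "xyz": [0, 0, 0], "jaw": 0}

```text
time_s: 7.3
tool_pos: [517.9, 152.3, 176.0]
eef_rot: [-0.244, 0.657, 0.672, 0.239]
ft_force: [-0.7, 0.4, 0.2]
finger_gap: -0.0
```

```bash
python3 press.py 2 0
```

```text
[514.96901376 265.72680957  41.        ] [-0.0147831   0.64262999 -0.766     ]
turn first (tool deg) [ 0.05  0.01 -0.02] | 0.1 then shift in new tool axes mm [ 0.1 -0.3  3.3] or shift in present axes [ 0.1 -0.3  3.3]
tip rel pad in jig [[ 0.5 -2.3  2.4]] along d -3.3 ft.d 0.13 [-0.74  0.37  0.15]
```

jog_arm:
  steps:
    - {"angular": [0, 0, 0], "xyz": [0, 0, 0.001], "jaw": 0}
    - {"angular": [0, 0, 0], "xyz": [0, 0, 0.001], "jaw": 0}
    - {"angular": [0, 0, 0], "xyz": [0, 0, 0], "jaw": 0}

```text
time_s: 7.68
tool_pos: [517.9, 153.6, 174.4]
eef_rot: [-0.244, 0.657, 0.672, 0.239]
ft_force: [0.2, -0.8, 0.5]
finger_gap: -0.004
```

jog_arm:
  steps:
    - {"angular": [0, 0, 0], "xyz": [0, 0, 0.001], "jaw": 0}
    - {"angular": [0, 0, 0], "xyz": [0, 0, 0.001], "jaw": 0}
    - {"angular": [0, 0, 0], "xyz": [0, 0, 0], "jaw": 0}

```text
time_s: 8.05
tool_pos: [517.9, 154.7, 173.1]
eef_rot: [-0.244, 0.657, 0.672, 0.239]
ft_force: [-1.3, -3.3, 4.1]
finger_gap: 0.0
```

jog_arm:
  steps:
    - {"angular": [0, 0, 0], "xyz": [0, 0, 0.001], "jaw": 0}
    - {"angular": [0, 0, 0], "xyz": [0, 0, 0], "jaw": 0}
    - {"angular": [0, 0, 0], "xyz": [0, 0, 0], "jaw": 0}

```text
time_s: 8.43
tool_pos: [517.9, 155.4, 172.3]
eef_rot: [-0.244, 0.657, 0.672, 0.239]
ft_force: [-0.6, -5.5, 4.4]
finger_gap: 0.001
```

jog_arm:
  steps:
    - {"angular": [0, 0, 0], "xyz": [0, 0, 0.001], "jaw": 0}
    - {"angular": [0, 0, 0], "xyz": [0, 0, 0], "jaw": 0}
    - {"angular": [0, 0, 0], "xyz": [0, 0, 0], "jaw": 0}

```text
time_s: 8.8
tool_pos: [517.9, 155.9, 171.7]
eef_rot: [-0.244, 0.657, 0.672, 0.239]
ft_force: [-1.4, -6.4, 7.6]
finger_gap: -0.001
```

jog_arm:
  steps:
    - {"angular": [0, 0, 0], "xyz": [0, 0, 0.001], "jaw": 0}
    - {"angular": [0, 0, 0], "xyz": [0, 0, 0], "jaw": 0}
    - {"angular": [0, 0, 0], "xyz": [0, 0, 0], "jaw": 0}

```text
time_s: 9.18
tool_pos: [517.9, 156.5, 171.0]
eef_rot: [-0.244, 0.657, 0.672, 0.24]
ft_force: [-2.9, -7.6, 8.0]
finger_gap: 0.002
```

jog_arm:
  steps:
    - {"angular": [0, 0, 0], "xyz": [0, 0, -0.01], "jaw": 0}
    - {"angular": [0, 0, 0], "xyz": [0, 0, -0.02], "jaw": 0}
    - {"angular": [0, 0, 0], "xyz": [0, 0, -0.03], "jaw": 0}
    - {"angular": [0, 0, 0], "xyz": [0, 0, -0.03], "jaw": 0}
    - {"angular": [0, 0, 0], "xyz": [0, 0, -0.03], "jaw": 0}
    - {"angular": [0, 0, 0], "xyz": [0, 0, -0.03], "jaw": 0}
    - {"angular": [0, 0, 0], "xyz": [0, 0, 0], "jaw": 0}

```text
time_s: 10.05
tool_pos: [520.6, 59.5, 287.0]
eef_rot: [-0.243, 0.657, 0.672, 0.24]
ft_force: [0.3, 0.2, 0.1]
finger_gap: 0.003
```

```bash
python3 press.py 1 70; python3 -c "
from rig import env;print(env.get_state()['joints'].round(2))"
```

```text
[523.90616887  14.51436888  41.        ] [-0.03405245  0.6418974  -0.766     ]
turn first (tool deg) [ 1.34  0.02 -1.3 ] | 1.9 then shift in new tool axes mm [-192.7    0.9  -83.5] or shift in present axes [-192.6    7.3  -83.3]
tip rel pad in jig [[  3.1 156.2 113.5]] along d 13.4 ft.d 0.06 [0.3  0.22 0.1 ]
[-0.05  0.34 -0.27  1.02  0.7   1.48]
```

jog_arm:
  steps:
    - {"angular": [1.3, 0, -1.3], "xyz": [0, 0, 0], "jaw": 0}
    - {"angular": [0, 0, 0], "xyz": [0, 0, -0.0278], "jaw": 0}
    - {"angular": [0, 0, 0], "xyz": [0, 0, -0.0278], "jaw": 0}
    - {"angular": [0, 0, 0], "xyz": [0, 0, -0.0278], "jaw": 0}
    - {"angular": [0, 0, 0], "xyz": [-0.0321, 0, 0], "jaw": 0}
    - {"angular": [0, 0, 0], "xyz": [-0.0321, 0, 0], "jaw": 0}
    - {"angular": [0, 0, 0], "xyz": [-0.0321, 0, 0], "jaw": 0}
    - {"angular": [0, 0, 0], "xyz": [-0.0321, 0, 0], "jaw": 0}
    - {"angular": [0, 0, 0], "xyz": [-0.0321, 0, 0], "jaw": 0}
    - {"angular": [0, 0, 0], "xyz": [-0.0321, 0.0009, 0], "jaw": 0}
    - {"angular": [0, 0, 0], "xyz": [0, 0, 0], "jaw": 0}
    - {"angular": [0, 0, 0], "xyz": [0, 0, 0], "jaw": 0}

```text
time_s: 11.55
tool_pos: [531.4, -139.7, 225.4]
eef_rot: [-0.25, 0.647, 0.682, 0.234]
ft_force: [-0.7, -0.7, 0.3]
finger_gap: 0.0
```

```bash
python3 press.py 1 10; python3 - <<'E'
from rig import env,vision
from h import *
s=env.get_state(); f=vision.grab_frame("wrist"); cv2.imwrite('pics/w4.png',f["image"]); M=wristM(f,s)
J=[552.5,136.2,.053]
P=[(-23,-120-8.4,41-7.1),(-47,-120-8.4,41-7.1),(-47,-120+8.4,41+7.1),(-23,-120+8.4,41+7.1),(-19.5,-130,90),(-50.5,-130,90),(-125,40,10),(-125,-40,10),(112,-40,10)]
T=tool(s); q=proj(f,np.r_[place(J,P),[T[:3,3]+173*T[:3,2]]],M); print((q*1.25).round(0).tolist())
im=cv2.resize(f["image"],(800,500),interpolation=cv2.INTER_CUBIC)
for u in q*1.25: cv2.circle(im,tuple(int(v) for v in u),3,(0,255,0),1)
cv2.imwrite('pics/w4v.png',im)
E
```

```text
[523.90616887  14.51436888  41.        ] [-0.03405245  0.6418974  -0.766     ]
turn first (tool deg) [-0.18 -0.03 -0.06] | 0.2 then shift in new tool axes mm [-0.3  0.6 57.5] or shift in present axes [-0.3  0.8 57.5]
tip rel pad in jig [[ -1.2 -43.1  52. ]] along d -67.5 ft.d -0.6 [-0.69 -0.66  0.26]
[[421.0, 285.0], [380.0, 285.0], [380.0, 249.0], [422.0, 249.0], [436.0, 247.0], [367.0, 247.0], [292.0, 104.0], [279.0, 184.0], [598.0, 184.0], [399.0, 317.0]]
```

View pics/w4v.png

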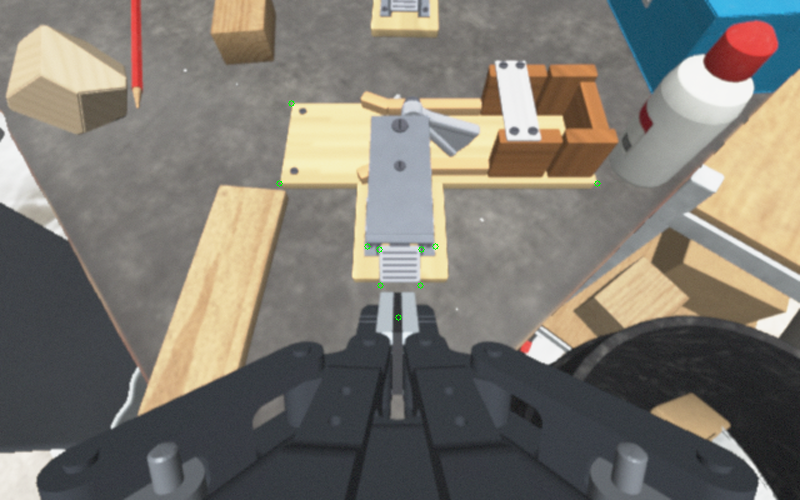

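jog_arm:
  steps:
    - {"angular": [0, 0, 0], "xyz": [0, 0, 0.015], "jaw": 0}
    - {"angular": [0, 0, 0], "xyz": [0, 0, 0.015], "jaw": 0}
    - {"angular": [0, 0, 0], "xyz": [0, 0, 0.015], "jaw": 0}
    - {"angular": [0, 0, 0], "xyz": [0, 0, 0.011], "jaw": 0}
    - {"angular": [0, 0, 0], "xyz": [0, 0, 0.003], "jaw": 0}
    - {"angular": [0, 0, 0], "xyz": [0, 0, 0.003], "jaw": 0}
    - {"angular": [0, 0, 0], "xyz": [0, 0, 0.002], "jaw": 0}
    - {"angular": [0, 0, 0], "xyz": [0, 0, 0], "jaw": 0}
    - {"angular": [0, 0, 0], "xyz": [0, 0, 0], "jaw": 0}

```text
time_s: 12.72
tool_pos: [529.2, -99.5, 176.8]
eef_rot: [-0.249, 0.647, 0.682, 0.235]
ft_force: [0.1, 0.1, -0.3]
finger_gap: 0.006
```

jog_arm:
  steps:
    - {"angular": [0, 0, 0], "xyz": [0, 0, 0.001], "jaw": 0}
    - {"angular": [0, 0, 0], "xyz": [0, 0, 0.001], "jaw": 0}
    - {"angular": [0, 0, 0], "xyz": [0, 0, 0.001], "jaw": 0}
    - {"angular": [0, 0, 0], "xyz": [0, 0, 0], "jaw": 0}
    - {"angular": [0, 0, 0], "xyz": [0, 0, 0], "jaw": 0}

```text
time_s: 13.35
tool_pos: [529.1, -97.4, 174.3]
eef_rot: [-0.249, 0.647, 0.682, 0.234]
ft_force: [-0.6, 0.7, -0.5]
finger_gap: -0.001
```

jog_arm:
  steps:
    - {"angular": [0, 0, 0], "xyz": [0, 0, 0.001], "jaw": 0}
    - {"angular": [0, 0, 0], "xyz": [0, 0, 0.001], "jaw": 0}
    - {"angular": [0, 0, 0], "xyz": [0, 0, 0], "jaw": 0}
    - {"angular": [0, 0, 0], "xyz": [0, 0, 0], "jaw": 0}

```text
time_s: 13.85
tool_pos: [529.0, -96.2, 172.9]
eef_rot: [-0.249, 0.647, 0.682, 0.234]
ft_force: [-0.5, -1.5, 2.2]
finger_gap: 0.004
```

```bash
python3 press.py 1 0
```

```text
[523.90616887  14.51436888  41.        ] [-0.03405245  0.6418974  -0.766     ]
turn first (tool deg) [-0.12  0.01 -0.04] | 0.1 then shift in new tool axes mm [ 0.1  0.7 -0.7] or shift in present axes [ 0.1  0.7 -0.7]
tip rel pad in jig [[-1.1  0.3 -0.7]] along d 0.7 ft.d -2.63 [-0.54 -1.53  2.17]
```

Contact. Continuing.

jog_arm:
  steps:
    - {"angular": [0, 0, 0], "xyz": [0, 0, 0.001], "jaw": 0}
    - {"angular": [0, 0, 0], "xyz": [0, 0, 0.001], "jaw": 0}
    - {"angular": [0, 0, 0], "xyz": [0, 0, 0], "jaw": 0}
    - {"angular": [0, 0, 0], "xyz": [0, 0, 0], "jaw": 0}

```text
time_s: 14.35
tool_pos: [529.0, -94.9, 171.3]
eef_rot: [-0.249, 0.647, 0.682, 0.234]
ft_force: [0.9, -3.0, 2.6]
finger_gap: -0.0
```

jog_arm:
  steps:
    - {"angular": [0, 0, 0], "xyz": [0, 0, 0.001], "jaw": 0}
    - {"angular": [0, 0, 0], "xyz": [0, 0, 0.001], "jaw": 0}
    - {"angular": [0, 0, 0], "xyz": [0, 0, 0], "jaw": 0}
    - {"angular": [0, 0, 0], "xyz": [0, 0, 0], "jaw": 0}

```text
time_s: 14.85
tool_pos: [528.9, -93.5, 169.8]
eef_rot: [-0.249, 0.647, 0.682, 0.235]
ft_force: [0.2, -2.4, 3.4]
finger_gap: -0.003
```

jog_arm:
  steps:
    - {"angular": [0, 0, 0], "xyz": [0, 0, 0.001], "jaw": 0}
    - {"angular": [0, 0, 0], "xyz": [0, 0, 0.001], "jaw": 0}
    - {"angular": [0, 0, 0], "xyz": [0, 0, 0], "jaw": 0}
    - {"angular": [0, 0, 0], "xyz": [0, 0, 0], "jaw": 0}

```text
time_s: 15.35
tool_pos: [528.8, -92.2, 168.2]
eef_rot: [-0.249, 0.647, 0.682, 0.235]
ft_force: [1.1, -1.2, 4.8]
finger_gap: -0.006
```

jog_arm:
  steps:
    - {"angular": [0, 0, 0], "xyz": [0, 0, 0.001], "jaw": 0}
    - {"angular": [0, 0, 0], "xyz": [0, 0, 0.001], "jaw": 0}
    - {"angular": [0, 0, 0], "xyz": [0, 0, 0], "jaw": 0}
    - {"angular": [0, 0, 0], "xyz": [0, 0, 0], "jaw": 0}

```text
time_s: 15.85
tool_pos: [528.7, -90.9, 166.8]
eef_rot: [-0.249, 0.647, 0.682, 0.235]
ft_force: [0.8, -1.7, 5.0]
finger_gap: -0.0
```

jog_arm:
  steps:
    - {"angular": [0, 0, 0], "xyz": [0, 0, 0.001], "jaw": 0}
    - {"angular": [0, 0, 0], "xyz": [0, 0, 0.001], "jaw": 0}
    - {"angular": [0, 0, 0], "xyz": [0, 0, 0], "jaw": 0}
    - {"angular": [0, 0, 0], "xyz": [0, 0, 0], "jaw": 0}

```text
time_s: 16.35
tool_pos: [528.6, -89.7, 165.5]
eef_rot: [-0.249, 0.647, 0.682, 0.235]
ft_force: [0.2, -3.2, 8.1]
finger_gap: 0.006
```

jog_arm:
  steps:
    - {"angular": [0, 0, 0], "xyz": [0, 0, 0.001], "jaw": 0}
    - {"angular": [0, 0, 0], "xyz": [0, 0, 0.001], "jaw": 0}
    - {"angular": [0, 0, 0], "xyz": [0, 0, 0], "jaw": 0}
    - {"angular": [0, 0, 0], "xyz": [0, 0, 0], "jaw": 0}

```text
time_s: 16.85
tool_pos: [528.6, -88.5, 164.0]
eef_rot: [-0.249, 0.647, 0.682, 0.235]
ft_force: [0.9, -4.2, 8.4]
finger_gap: 0.001
```

jog_arm:
  steps:
    - {"angular": [0, 0, 0], "xyz": [0, 0, -0.003], "jaw": 0}
    - {"angular": [0, 0, 0], "xyz": [0, 0, -0.006], "jaw": 0}
    - {"angular": [0, 0, 0], "xyz": [0, 0, -0.017], "jaw": 0}
    - {"angular": [0, 0, 0], "xyz": [0, 0, -0.026], "jaw": 0}
    - {"angular": [0, 0, 0], "xyz": [0, 0, -0.026], "jaw": 0}
    - {"angular": [0, 0, 0], "xyz": [0, 0, 0], "jaw": 0}
    - {"angular": [0, 0, 0], "xyz": [0, 0, 0], "jaw": 0}

```text
time_s: 17.73
tool_pos: [531.0, -138.1, 222.6]
eef_rot: [-0.25, 0.647, 0.682, 0.234]
ft_force: [0.2, 0.2, -0.1]
finger_gap: 0.0
```

```bash
python3 press.py 1 0; python3 - <<'E'
from rig import env,vision
import cv2,numpy as np
f=vision.grab_frame("wrist"); cv2.imwrite('pics/w5.png',f["image"])
c=lambda im: cv2.resize(im[170:270,270:370],(400,400),interpolation=cv2.INTER_CUBIC)
cv2.imwrite('pics/w5v.png',np.hstack([c(cv2.imread('pics/w4.png')),c(f["image"])]))
E
```

```text
[523.90616887  14.51436888  41.        ] [-0.03405245  0.6418974  -0.766     ]
turn first (tool deg) [-0.19 -0.02 -0.08] | 0.2 then shift in new tool axes mm [ 0.3  1.  64.3] or shift in present axes [ 0.3  1.2 64.3]
tip rel pad in jig [[ -1.5 -41.5  49.1]] along d -64.3 ft.d 0.22 [ 0.2   0.19 -0.15]
```

View pics/w5v.png

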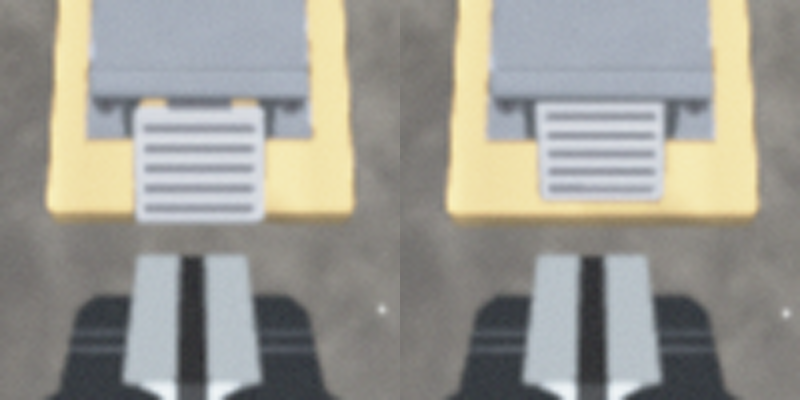

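```bash
cat > go.py <<'E'
import sys
from rig import env
from h import *
x,y,z,a=map(float,sys.argv[1:5])
plan(frame((0,0,-1),(np.cos(a),np.sin(a),0)),(x,y,z),env.get_state())
E
python3 go.py 369.5 259.5 300 0.17
python3 - <<'E'
from h import *
import pickle
s,f=pickle.load(open('w1.pkl','rb')); M=wristM(f,s)
o=[(22.5,35,32),(22.5,-35,32),(-22.5,-35,32),(-22.5,35,32)]
r,e=fit([(f,M,o,np.array([(330,117),(343,187),(302,194),(288,125)])/1.25)],[369,259,.17]); print(r,e.round(1))
E
```

```text
turn first (tool deg) [  2.11 -40.    -6.43] | 40.6 then shift in new tool axes mm [419.  -91.9 -77.5] or shift in present axes [ 360.1 -139.9  201.9]
[3.68741762e+02 2.59744366e+02 1.60278738e-01] [[ 0.6 -0.6]
 [ 1.4  0.9]
 [-0.4  0.9]
 [-2.1 -0.8]]
```

jog_arm:
  steps:
    - {"angular": [0, 0, 0], "xyz": [0, 0, -0.04], "jaw": 1}
    - {"angular": [0, 0, 0], "xyz": [0, 0, -0.04], "jaw": 1}
    - {"angular": [0, 0, 0], "xyz": [0, 0, -0.03], "jaw": 1}
    - {"angular": [0.5, -10, -1.6], "xyz": [0, 0, 0], "jaw": 1}
    - {"angular": [0.5, -10, -1.6], "xyz": [0, 0, 0], "jaw": 1}
    - {"angular": [0.5, -10, -1.6], "xyz": [0, 0, 0], "jaw": 1}
    - {"angular": [0.5, -10, -1.6], "xyz": [0, 0, 0], "jaw": 1}
    - {"angular": [0, 0, 0], "xyz": [0, 0, 0], "jaw": 1}

```text
time_s: 18.77
tool_pos: [535.0, -207.4, 307.5]
eef_rot: [0.001, 0.644, 0.765, 0.001]
ft_force: [-0.7, 0.8, 0.7]
finger_gap: 1.005
```

```bash
python3 go.py 368.7 259.7 300 0.16
```

```text
turn first (tool deg) [ 0.17 -0.01  0.61] | 0.6 then shift in new tool axes mm [487.6 -89.8   7.5] or shift in present axes [488.5 -84.6   7.3]
```

jog_arm:
  steps:
    - {"angular": [0, 0, 0.6], "xyz": [0, 0, 0], "jaw": 1}
    - {"angular": [0, 0, 0], "xyz": [0.0375, -0.0069, 0], "jaw": 1}
    - {"angular": [0, 0, 0], "xyz": [0.0375, -0.0069, 0], "jaw": 1}
    - {"angular": [0, 0, 0], "xyz": [0.0375, -0.0069, 0], "jaw": 1}
    - {"angular": [0, 0, 0], "xyz": [0.0375, -0.0069, 0], "jaw": 1}
    - {"angular": [0, 0, 0], "xyz": [0.0375, -0.0069, 0], "jaw": 1}
    - {"angular": [0, 0, 0], "xyz": [0.0375, -0.0069, 0], "jaw": 1}
    - {"angular": [0, 0, 0], "xyz": [0.0375, -0.0069, 0], "jaw": 1}
    - {"angular": [0, 0, 0], "xyz": [0.0375, -0.0069, 0], "jaw": 1}
    - {"angular": [0, 0, 0], "xyz": [0.0375, -0.0069, 0], "jaw": 1}
    - {"angular": [0, 0, 0], "xyz": [0.0375, -0.0069, 0], "jaw": 1}
    - {"angular": [0, 0, 0], "xyz": [0.0375, -0.0069, 0], "jaw": 1}
    - {"angular": [0, 0, 0], "xyz": [0.0375, -0.0069, 0], "jaw": 1}
    - {"angular": [0, 0, 0], "xyz": [0.0375, -0.0069, 0], "jaw": 1}
    - {"angular": [0, 0, 0], "xyz": [0, 0, 0.03], "jaw": 1}
    - {"angular": [0, 0, 0], "xyz": [0, 0, 0], "jaw": 1}

```text
time_s: 20.78
tool_pos: [369.5, 258.0, 275.2]
eef_rot: [-0.0, 0.649, 0.761, -0.002]
ft_force: [-0.4, -0.1, -0.1]
finger_gap: 1.002
```

```bash
python3 go.py 368.7 259.7 177 0.16; python3 - <<'E'
from rig import env,vision
from h import *
s=env.get_state(); f=vision.grab_frame("wrist"); cv2.imwrite('pics/w6.png',f["image"]); M=wristM(f,s)
o=[(22.5,35,32),(22.5,-35,32),(-22.5,-35,32),(-22.5,35,32),(0,0,32)]
q=proj(f,place([368.7,259.7,.16],o),M)*1.25; print(q.round(0).tolist())
im=cv2.resize(f["image"],(800,500),interpolation=cv2.INTER_CUBIC)
for u in q: cv2.circle(im,tuple(int(v) for v in u),3,(0,255,0),1)
cv2.imwrite('pics/w6v.png',im)
E
```

```text
turn first (tool deg) [-0.17  0.09 -0.12] | 0.2 then shift in new tool axes mm [ 1.8 -0.5 98.2] or shift in present axes [ 1.9 -0.3 98.2]
[[438.0, 202.0], [435.0, 316.0], [361.0, 316.0], [358.0, 202.0], [398.0, 261.0]]
```

View pics/w6v.png

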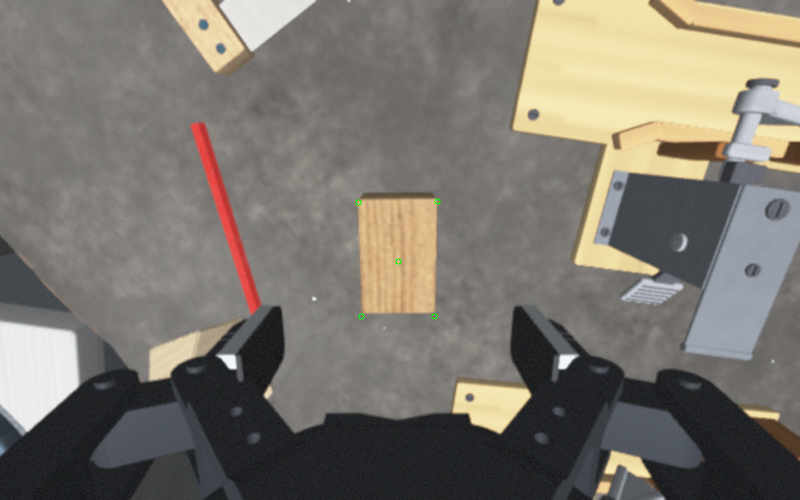

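jog_arm:
  steps:
    - {"angular": [0, 0, 0], "xyz": [0.004, 0, 0.02], "jaw": 1}
    - {"angular": [0, 0, 0], "xyz": [0, 0, 0.025], "jaw": 1}
    - {"angular": [0, 0, 0], "xyz": [0, 0, 0.025], "jaw": 1}
    - {"angular": [0, 0, 0], "xyz": [0, 0, 0.02], "jaw": 1}
    - {"angular": [0, 0, 0], "xyz": [0, 0, 0.008], "jaw": 1}
    - {"angular": [0, 0, 0], "xyz": [0, 0, 0], "jaw": 1}
    - {"angular": [0, 0, 0], "xyz": [0, 0, 0], "jaw": 0.2}
    - {"angular": [0, 0, 0], "xyz": [0, 0, 0], "jaw": 0.2}
    - {"angular": [0, 0, 0], "xyz": [0, 0, 0], "jaw": 0.2}
    - {"angular": [0, 0, 0], "xyz": [0, 0, 0], "jaw": 0.2}
    - {"angular": [0, 0, 0], "xyz": [0, 0, 0], "jaw": 0.2}
    - {"angular": [0, 0, 0], "xyz": [0, 0, 0], "jaw": 0.2}

```text
time_s: 22.32
tool_pos: [370.0, 262.3, 179.8]
eef_rot: [0.001, 0.649, 0.761, 0.002]
ft_force: [-0.8, -0.4, 6.3]
finger_gap: 0.512
```

```bash
python3 - <<'E'
from h import *
print(place([552.5,136.2,.053],[(-88,0,10)]))
E
python3 go.py 464.6 131.5 240 1.6238
```

```text
[[464.62356707 131.53818322  10.        ]]
turn first (tool deg) [  0.19   0.19 -83.98] | 84.0 then shift in new tool axes mm [ -87.5 -135.6  -60.2] or shift in present axes [-144.1   73.   -59.9]
```

jog_arm:
  steps:
    - {"angular": [0, 0, 0], "xyz": [0, 0, -0.02], "jaw": 0.2}
    - {"angular": [0, 0, 0], "xyz": [0, 0, -0.02], "jaw": 0.2}
    - {"angular": [0, 0, 0], "xyz": [0, 0, -0.02], "jaw": 0.2}
    - {"angular": [0, 0, -10.5], "xyz": [0, 0, 0], "jaw": 0.2}
    - {"angular": [0, 0, -10.5], "xyz": [0, 0, 0], "jaw": 0.2}
    - {"angular": [0, 0, -10.5], "xyz": [0, 0, 0], "jaw": 0.2}
    - {"angular": [0, 0, -10.5], "xyz": [0, 0, 0], "jaw": 0.2}
    - {"angular": [0, 0, -10.5], "xyz": [0, 0, 0], "jaw": 0.2}
    - {"angular": [0, 0, -10.5], "xyz": [0, 0, 0], "jaw": 0.2}
    - {"angular": [0, 0, -10.5], "xyz": [0, 0, 0], "jaw": 0.2}
    - {"angular": [0, 0, -10.5], "xyz": [0, 0, 0], "jaw": 0.2}
    - {"angular": [0, 0, 0], "xyz": [-0.0175, -0.0271, 0], "jaw": 0.2}
    - {"angular": [0, 0, 0], "xyz": [-0.0175, -0.0271, 0], "jaw": 0.2}
    - {"angular": [0, 0, 0], "xyz": [-0.0175, -0.0271, 0], "jaw": 0.2}
    - {"angular": [0, 0, 0], "xyz": [-0.0175, -0.0271, 0], "jaw": 0.2}
    - {"angular": [0, 0, 0], "xyz": [-0.0175, -0.0271, 0], "jaw": 0.2}
    - {"angular": [0, 0, 0], "xyz": [0, 0, 0], "jaw": 0.2}
    - {"angular": [0, 0, 0], "xyz": [0, 0, 0], "jaw": 0.2}

```text
time_s: 24.58
tool_pos: [463.9, 131.6, 239.3]
eef_rot: [0.001, -0.026, 1.0, -0.0]
ft_force: [-0.0, 0.0, -0.9]
finger_gap: 0.517
```

```bash
python3 go.py 464.6 131.5 190 1.6238;python3 - <<'E'
from rig import env,vision
from h import *
s=env.get_state(); f=vision.grab_frame("wrist"); cv2.imwrite('pics/w7.png',f["image"]); M=wristM(f,s)
J=[552.5,136.2,.053]
o=[(-125,40,10),(-125,-40,10),(-65,24.5,20),(-45,24.5,20),(-45,-24.5,20),(-19.5,-130,90),(-50.5,-130,90),(112,40,10),(112,-40,10)]
q=proj(f,place(J,o),M)*1.25; print(q.round(0).tolist())
im=cv2.resize(f["image"],(800,500),interpolation=cv2.INTER_CUBIC)
for u in q: cv2.circle(im,tuple(int(v) for v in u),3,(0,255,0),1)
cv2.imwrite('pics/w7v.png',im)
E
```

```text
turn first (tool deg) [-0.02  0.15 -0.01] | 0.2 then shift in new tool axes mm [-0.7 -0.2 49.3] or shift in present axes [-0.6 -0.1 49.3]
[[470.0, 205.0], [319.0, 205.0], [439.0, 317.0], [438.0, 350.0], [351.0, 350.0], [66.0, 499.0], [47.0, 434.0], [453.0, 545.0], [337.0, 545.0]]
```

View pics/w7v.png

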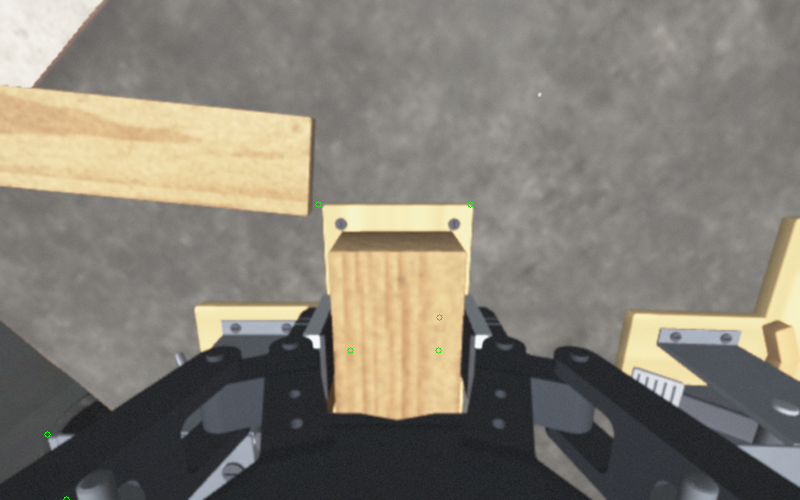

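jog_arm:
  steps:
    - {"angular": [0, 0, 0], "xyz": [0, 0.0012, 0.015], "jaw": 0.2}
    - {"angular": [0, 0, 0], "xyz": [0, 0, 0.015], "jaw": 0.2}
    - {"angular": [0, 0, 0], "xyz": [0, 0, 0.012], "jaw": 0.2}
    - {"angular": [0, 0, 0], "xyz": [0, 0, 0.005], "jaw": 0.2}
    - {"angular": [0, 0, 0], "xyz": [0, 0, 0.0025], "jaw": 0.2}
    - {"angular": [0, 0, 0], "xyz": [0, 0, 0], "jaw": 0.2}
    - {"angular": [0, 0, 0], "xyz": [0, 0, 0], "jaw": 0.2}

```text
time_s: 25.5
tool_pos: [464.5, 132.7, 190.1]
eef_rot: [0.002, -0.027, 1.0, -0.0]
ft_force: [0.3, -0.3, -0.4]
finger_gap: 0.512
```

jog_arm:
  steps:
    - {"angular": [0, 0, 0], "xyz": [0, 0, 0], "jaw": 0.75}
    - {"angular": [0, 0, 0], "xyz": [0, 0, 0], "jaw": 0.75}
    - {"angular": [0, 0, 0], "xyz": [0, 0, 0], "jaw": 0.75}
    - {"angular": [0, 0, 0], "xyz": [0, 0, -0.025], "jaw": 0.75}
    - {"angular": [0, 0, 0], "xyz": [0, 0, -0.03], "jaw": 0.75}
    - {"angular": [0, 0, 0], "xyz": [0, 0, -0.03], "jaw": 0.75}
    - {"angular": [0, 0, 10], "xyz": [0, 0, 0], "jaw": 0}
    - {"angular": [0, 0, 10], "xyz": [0, 0, 0], "jaw": 0}
    - {"angular": [0, 0, 10], "xyz": [0, 0, 0], "jaw": 0}
    - {"angular": [0, 0, 10], "xyz": [0, 0, 0], "jaw": 0}
    - {"angular": [0, 0, 10], "xyz": [0, 0, 0], "jaw": 0}
    - {"angular": [0, 0, 10], "xyz": [0, 0, 0], "jaw": 0}
    - {"angular": [0, 0, 10], "xyz": [0, 0, 0], "jaw": 0}
    - {"angular": [0, 0, 10], "xyz": [0, 0, 0], "jaw": 0}
    - {"angular": [0, 0, 10], "xyz": [0, 0, 0], "jaw": 0}
    - {"angular": [0, 0, 0], "xyz": [0, 0, 0], "jaw": 0}

```text
time_s: 27.5
tool_pos: [464.1, 132.7, 274.8]
eef_rot: [0.001, 0.688, 0.726, 0.001]
ft_force: [0.4, 0.2, 0.6]
finger_gap: -0.0
```

```bash
python3 - <<'E'
from h import *
print(place([552.5,137.5,.053],[(-150,5,0),(12,5,0)]))
E
python3 go.py 402.4 134.6 202 .053
python3 - <<'E'
from rig import env,vision,models
from h import *
f=vision.grab_frame("top"); cv2.imwrite('pics/t2.png',f["image"])
J=[552.5,136.9,.053]
a=f["image"]; q=proj(f,place(J,[(-123,22.5,42),(-123,-22.5,42),(-53,-22.5,42),(-53,22.5,42)]))
print(q.round(1).tolist())
a=a[110:310,250:520]; a=cv2.resize(a,(800,592),interpolation=cv2.INTER_CUBIC)
for u in q: cv2.circle(a,tuple(int(v) for v in (u-[250,110])*2.96),3,(0,255,0),1)
cv2.imwrite('pics/t2v.png',a)
E
```

```text
[[402.44574974 134.54670055   0.        ]
 [564.21827399 143.12868143   0.        ]]
turn first (tool deg) [0.18 0.03 0.09] | 0.2 then shift in new tool axes mm [  5.2 -61.5  72.8] or shift in present axes [  5.3 -61.7  72.6]
[[371.5, 248.2], [391.3, 247.3], [389.2, 217.0], [369.6, 217.9]]
```

View pics/t2v.png

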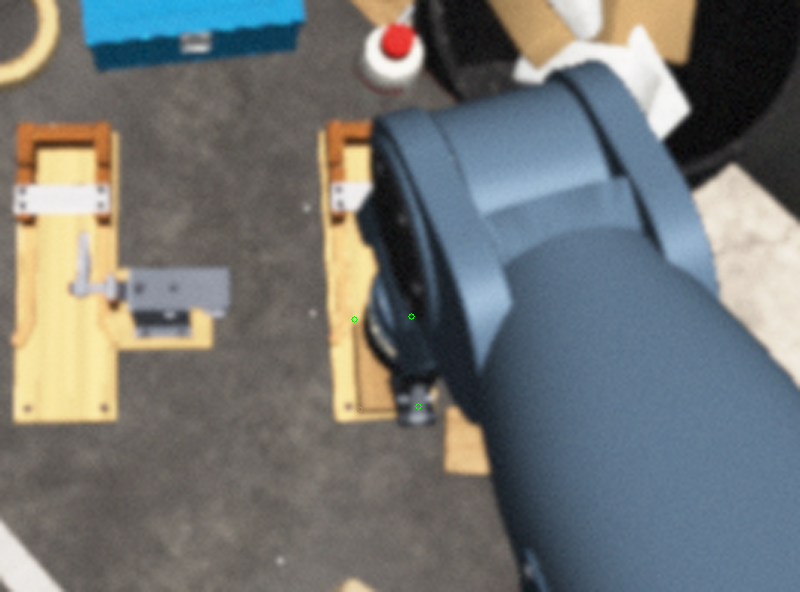

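jog_arm:
  steps:
    - {"angular": [0, 0, 0], "xyz": [0.0026, -0.033, 0], "jaw": 0}
    - {"angular": [0, 0, 0], "xyz": [0.0026, -0.033, 0], "jaw": 0}
    - {"angular": [0, 0, 0], "xyz": [0, 0, 0.025], "jaw": 0}
    - {"angular": [0, 0, 0], "xyz": [0, 0, 0.025], "jaw": 0}
    - {"angular": [0, 0, 0], "xyz": [0, 0, 0.023], "jaw": 0}
    - {"angular": [0, 0, 0], "xyz": [0, 0, 0], "jaw": 0}
    - {"angular": [0, 0, 0], "xyz": [0, 0.006, 0], "jaw": 0}
    - {"angular": [0, 0, 0], "xyz": [0, 0.006, 0], "jaw": 0}
    - {"angular": [0, 0, 0], "xyz": [0, 0.006, 0], "jaw": 0}
    - {"angular": [0, 0, 0], "xyz": [0, 0.006, 0], "jaw": 0}
    - {"angular": [0, 0, 0], "xyz": [0, 0.006, 0], "jaw": 0}
    - {"angular": [0, 0, 0], "xyz": [0, 0.006, 0], "jaw": 0}
    - {"angular": [0, 0, 0], "xyz": [0, 0, 0], "jaw": 0}

```text
time_s: 29.18
tool_pos: [434.6, 136.3, 201.7]
eef_rot: [0.001, 0.688, 0.726, 0.001]
ft_force: [-0.5, -0.4, -1.0]
finger_gap: 0.003
```

```bash
cat > jl.py <<'E'
from rig import env
from h import *
s=env.get_state(); T=tool(s); J=[552.5,137,.053]
p=place([0,0,-J[2]],[T[:3,3]+173*T[:3,2]-[J[0],J[1],0]])[0]
print("tip in jig1",p.round(1),"force jig",place([0,0,-J[2]],[s["ft_force"]])[0].round(1)); 
import sys
plan(frame((0,0,-1),(np.cos(.053),np.sin(.053),0)),T[:3,3],s)
E
python3 jl.py
```

```text
tip in jig1 [-117.2    5.5   28.7] force jig [-0.5 -0.4 -1. ]
turn first (tool deg) [0.2  0.03 0.01] | 0.2 then shift in new tool axes mm [0. 0. 0.] or shift in present axes [0. 0. 0.]
```

jog_arm:
  steps:
    - {"angular": [0, 0, 0], "xyz": [0, 0.005, 0], "jaw": 0}
    - {"angular": [0, 0, 0], "xyz": [0, 0.005, 0], "jaw": 0}
    - {"angular": [0, 0, 0], "xyz": [0, 0.005, 0], "jaw": 0}
    - {"angular": [0, 0, 0], "xyz": [0, 0.005, 0], "jaw": 0}

```text
time_s: 29.68
tool_pos: [454.2, 137.4, 201.7]
eef_rot: [0.001, 0.688, 0.726, 0.001]
ft_force: [-1.1, 0.0, 0.8]
finger_gap: -0.002
```

jog_arm:
  steps:
    - {"angular": [0, 0, 0], "xyz": [0, 0.005, 0], "jaw": 0}
    - {"angular": [0, 0, 0], "xyz": [0, 0.005, 0], "jaw": 0}
    - {"angular": [0, 0, 0], "xyz": [0, 0.005, 0], "jaw": 0}
    - {"angular": [0, 0, 0], "xyz": [0, 0.005, 0], "jaw": 0}

```text
time_s: 30.18
tool_pos: [474.4, 138.4, 201.8]
eef_rot: [0.001, 0.688, 0.726, 0.001]
ft_force: [-0.4, 0.0, -0.4]
finger_gap: 0.002
```

jog_arm:
  steps:
    - {"angular": [0, 0, 0], "xyz": [0, 0.005, 0], "jaw": 0}
    - {"angular": [0, 0, 0], "xyz": [0, 0.005, 0], "jaw": 0}
    - {"angular": [0, 0, 0], "xyz": [0, 0.005, 0], "jaw": 0}
    - {"angular": [0, 0, 0], "xyz": [0, 0.005, 0], "jaw": 0}

```text
time_s: 30.68
tool_pos: [494.3, 139.5, 201.9]
eef_rot: [0.001, 0.688, 0.726, 0.001]
ft_force: [-0.4, -0.1, 0.3]
finger_gap: -0.002
```

```bash
python3 jl.py; python3 - <<'E'
from rig import env,vision
from h import *
f=vision.grab_frame("scene"); cv2.imwrite('pics/s2.png',f["image"])
cv2.imwrite('pics/s2v.png',cv2.resize(f["image"][200:350,290:440],(600,600),interpolation=cv2.INTER_CUBIC))
E
```

```text
tip in jig1 [-57.4   5.5  28.9] force jig [-0.4 -0.1  0.3]
turn first (tool deg) [0.18 0.03 0.02] | 0.2 then shift in new tool axes mm [0. 0. 0.] or shift in present axes [0. 0. 0.]
```

View pics/s2v.png

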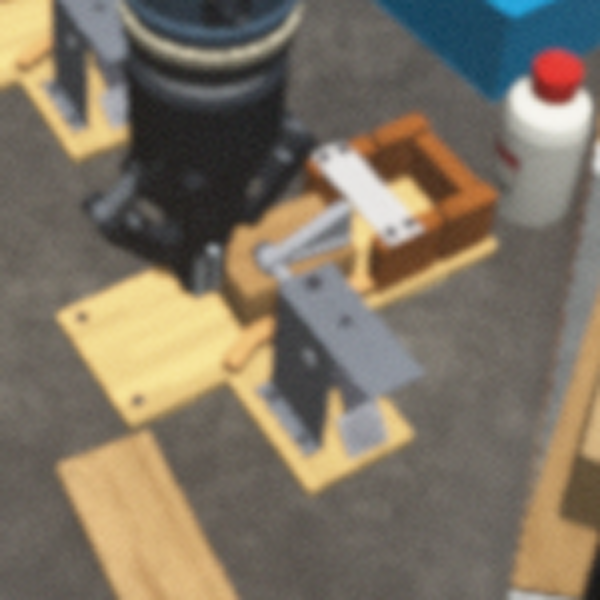

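jog_arm:
  steps:
    - {"angular": [0, 0, 0], "xyz": [0, 0.005, 0], "jaw": 0}
    - {"angular": [0, 0, 0], "xyz": [0, 0.005, 0], "jaw": 0}
    - {"angular": [0, 0, 0], "xyz": [0, 0.005, 0], "jaw": 0}
    - {"angular": [0, 0, 0], "xyz": [0, 0.005, 0], "jaw": 0}
    - {"angular": [0, 0, 0], "xyz": [0, 0.005, 0], "jaw": 0}
    - {"angular": [0, 0, 0], "xyz": [0, 0.005, 0], "jaw": 0}

```text
time_s: 31.48
tool_pos: [524.3, 141.1, 201.9]
eef_rot: [0.001, 0.688, 0.726, 0.001]
ft_force: [-0.8, 0.2, 0.6]
finger_gap: 0.001
```

jog_arm:
  steps:
    - {"angular": [0, 0, 0], "xyz": [0, 0.005, 0], "jaw": 0}
    - {"angular": [0, 0, 0], "xyz": [0, 0.005, 0], "jaw": 0}
    - {"angular": [0, 0, 0], "xyz": [0, 0.005, 0], "jaw": 0}
    - {"angular": [0, 0, 0], "xyz": [0, 0.005, 0], "jaw": 0}
    - {"angular": [0, 0, 0], "xyz": [0, 0.005, 0], "jaw": 0}
    - {"angular": [0, 0, 0], "xyz": [0, 0, 0], "jaw": 0}

```text
time_s: 32.22
tool_pos: [549.4, 142.5, 202.1]
eef_rot: [0.001, 0.688, 0.726, 0.001]
ft_force: [-1.0, -0.5, -0.8]
finger_gap: 0.003
```

```bash
python3 jl.py
```

```text
tip in jig1 [-2.2  5.5 29.1] force jig [-1.  -0.4 -0.8]
turn first (tool deg) [0.21 0.03 0.01] | 0.2 then shift in new tool axes mm [0. 0. 0.] or shift in present axes [0. 0. 0.]
```

jog_arm:
  steps:
    - {"angular": [0, 0, 0], "xyz": [0, 0.003, 0], "jaw": 0}
    - {"angular": [0, 0, 0], "xyz": [0, 0.003, 0], "jaw": 0}
    - {"angular": [0, 0, 0], "xyz": [0, 0.003, 0], "jaw": 0}
    - {"angular": [0, 0, 0], "xyz": [0, 0, 0], "jaw": 0}

```text
time_s: 32.72
tool_pos: [558.2, 142.9, 202.1]
eef_rot: [0.001, 0.688, 0.726, 0.001]
ft_force: [-0.1, 0.2, 0.2]
finger_gap: 0.004
```

jog_arm:
  steps:
    - {"angular": [0, 0, 0], "xyz": [0, 0.002, 0], "jaw": 0}
    - {"angular": [0, 0, 0], "xyz": [0, 0.002, 0], "jaw": 0}
    - {"angular": [0, 0, 0], "xyz": [0, 0, 0], "jaw": 0}

```text
time_s: 33.1
tool_pos: [562.1, 143.1, 202.1]
eef_rot: [0.001, 0.688, 0.726, 0.001]
ft_force: [-0.6, -0.7, -0.6]
finger_gap: -0.001
```

jog_arm:
  steps:
    - {"angular": [0, 0, 0], "xyz": [0, 0.001, 0], "jaw": 0}
    - {"angular": [0, 0, 0], "xyz": [0, 0.001, 0], "jaw": 0}
    - {"angular": [0, 0, 0], "xyz": [0, 0, 0], "jaw": 0}

```text
time_s: 33.48
tool_pos: [564.0, 143.2, 202.1]
eef_rot: [0.001, 0.688, 0.726, 0.001]
ft_force: [0.2, 0.1, 0.7]
finger_gap: 0.002
```

jog_arm:
  steps:
    - {"angular": [0, 0, 0], "xyz": [0, 0.001, 0], "jaw": 0}
    - {"angular": [0, 0, 0], "xyz": [0, 0.001, 0], "jaw": 0}
    - {"angular": [0, 0, 0], "xyz": [0, 0, 0], "jaw": 0}

```text
time_s: 33.85
tool_pos: [565.0, 143.2, 201.9]
eef_rot: [0.0, 0.688, 0.726, -0.0]
ft_force: [-5.5, -0.6, 4.1]
finger_gap: -0.003
```

jog_arm:
  steps:
    - {"angular": [0, 0, 0], "xyz": [0, 0.001, 0], "jaw": 0}
    - {"angular": [0, 0, 0], "xyz": [0, 0.001, 0], "jaw": 0}
    - {"angular": [0, 0, 0], "xyz": [0, 0, 0], "jaw": 0}

```text
time_s: 34.22
tool_pos: [565.7, 143.2, 201.6]
eef_rot: [-0.001, 0.688, 0.726, -0.001]
ft_force: [-12.1, -0.2, 6.5]
finger_gap: -0.004
```

jog_arm:
  steps:
    - {"angular": [0, 0, 0], "xyz": [0, 0.001, 0], "jaw": 0}
    - {"angular": [0, 0, 0], "xyz": [0, 0.001, 0], "jaw": 0}
    - {"angular": [0, 0, 0], "xyz": [0, 0, 0], "jaw": 0}

```text
time_s: 34.6
tool_pos: [566.5, 143.1, 201.5]
eef_rot: [-0.002, 0.688, 0.726, -0.002]
ft_force: [-17.6, -1.6, 11.8]
finger_gap: 0.002
```

```bash
python3 jl.py
```

```text
tip in jig1 [13.3  5.2 28.5] force jig [-17.7  -0.7  11.8]
turn first (tool deg) [-0.32  0.06  0.04] | 0.3 then shift in new tool axes mm [0. 0. 0.] or shift in present axes [0. 0. 0.]
```

jog_arm:
  steps:
    - {"angular": [0, 0, 0], "xyz": [0, -0.01, 0], "jaw": 0}
    - {"angular": [0, 0, 0], "xyz": [0, -0.02, 0], "jaw": 0}
    - {"angular": [0, 0, 0], "xyz": [0, -0.03, 0], "jaw": 0}
    - {"angular": [0, 0, 0], "xyz": [0, -0.03, 0], "jaw": 0}
    - {"angular": [0, 0, 0], "xyz": [0, -0.03, -0.01], "jaw": 0}
    - {"angular": [0, 0, 0], "xyz": [0, 0, -0.03], "jaw": 0}
    - {"angular": [0, 0, 0], "xyz": [0, 0, -0.04], "jaw": 0}
    - {"angular": [0, 0, 0], "xyz": [0, 0, -0.04], "jaw": 0}
    - {"angular": [0, 0, 0], "xyz": [0, 0, -0.04], "jaw": 0}
    - {"angular": [0, 0, 0], "xyz": [0, 0, 0], "jaw": 0}

```text
time_s: 35.85
tool_pos: [450.5, 137.5, 364.8]
eef_rot: [0.003, 0.688, 0.726, 0.004]
ft_force: [0.6, 0.1, -0.6]
finger_gap: 0.005
```

```bash
python3 - <<'E'
from rig import env,vision
from h import *
f=vision.grab_frame("scene"); cv2.imwrite('pics/s3.png',f["image"])
g=vision.grab_frame("top")
J=[552.5,137,.053]
a=cv2.resize(f["image"][210:330,300:420],(400,400),interpolation=cv2.INTER_CUBIC)
b=cv2.resize(g["image"][140:240,350:450],(400,400),interpolation=cv2.INTER_CUBIC)
cv2.imwrite('pics/s3v.png',np.hstack([a,b]))
E
```

```text
(no output)
```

View pics/s3v.png

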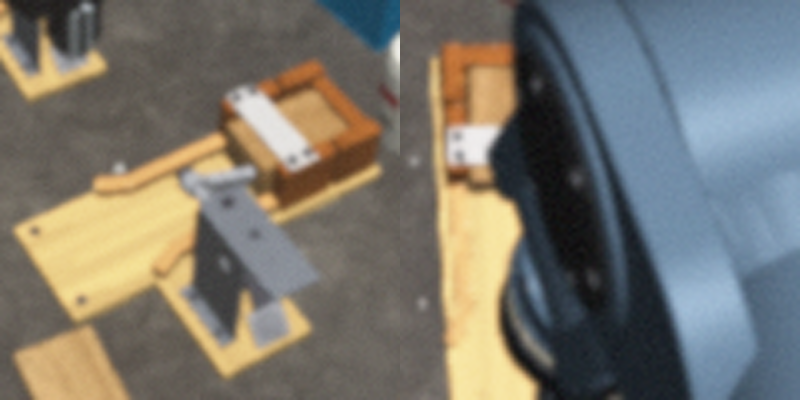

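```bash
python3 - <<'E'
from rig import env
print(env.get_state()["ft_force"], env.finish_job())
E
```

```text
the job is handed in; nothing more can be done
[ 1.31181864 -0.13041464 -0.18255422] None
```

The job is done with the right jig (`jig_1`), and I handed it in at about 36 s of the 72 s allowed.

- **Left lock:** it resisted 10–11 N after about 4 mm without clicking, so I treated it as the stiff one and backed off. I saw no sign of that lever staying down, but I did not check its pad up close afterwards.
- **Right lock:** I pushed to about 9 N at about 11 mm. After I withdrew, a before-and-after wrist picture showed the pad staying down.
- **Offcut:** I gripped it across its 45 mm width, turned it and laid it in front of the right jig's mouth. I then pushed it in with the shut fingers. A picture partway showed the pawl riding on top of it.
- **Home position:** the push met a hard stop at about 18 N, with the finger within about 1.5 mm of where I expected it.
- **Last look:** the scene picture showed the offcut against the end stop. The pawl was back at its starting position to within about 2 pixels, and the lever was down. The top camera was partly blocked by the arm, so it confirmed little.
- **Bystanders:** the arm was clear of everything at hand-in. In the pictures the strip and bottle looked undisturbed; I did not measure any of the three bystanders for movement.

No check failed. `finish_job` gave no verdict, so I can't confirm the judged result.

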